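# Weed out the perished sieve buffer on the anvil

### The arm

A 7-joint arm with a two-finger parallel gripper is mounted at the origin on the work surface. World frame = base frame: x ahead of the robot, y to its left, z up, the work surface at z = 0. Lengths are in m, angles in rad, forces in N, time in s.
With the tool pointing down it reaches from about 0.425 to 0.975 m from the base axis. Payload 16.7 kg.
Tool frame: the origin (TCP) lies midway between the tips of the shut fingers; the grasp point (between the pads) lies 19 mm behind it; z points along the fingers, y is the line along which they close (so a half turn about z gives the same grasp; the last joint's range is limited). The gripper opens to 85 mm and grips with 20 to 120 N. Pads are 22 mm wide; open, the fingers measure 114 mm over their backs; the gripper's body (76 mm by 85 mm) begins 54 mm behind the grasp point. The pads swing forward as they close: fully open they stand 13 mm farther back than shut.
Start: joints at [-1.49, 0.426, 0.074, 1.606, -0.034, 1.111, -0.067], TCP at [0.154, 0.657, 0.231] pointing down, gripper open.
Joint ranges: [-2.85, 2.85], [-0.5, 2.14], [-1.23, 1.37], [0.21, 2.46], [-1.02, 4.16], [0.16, 2.05], [-2.73, 2.73]. Speed limits (rad/s): [1.89, 1.89, 2.39, 2.39, 3.01, 3.01, 3.01].

### API

Orientations are given as a unit quaternion [x, y, z, w].
In Python, from bench import get_obs, get_image, camera_info, order, look_for, cut_out, spot_point gives the robot as it stands.
- The arm moves only by the tool servo_tool, never from a script. Its argument "series" is a list of rows, each a list of 2 entries, a list of its own where there are three numbers: the shift along the world's x, y, z normalised to -1 to 1, where 1 is 0.5 m, then the turn about the world's z normalised to -1 to 1, where 1 is pi rad. A call has 1 to 8 rows; each row is the pose to reach, as a shift and turn from the pose commanded when the call began, turning the shorter way round; what a row does not reach only later rows make up. A row lasts 1/10 s, in which the tool goes at most 50 mm and 8.59 degrees, less where a joint would pass 70% of its speed; a pose out of reach is approached as far as the arm can. A call with a number of a shift or a turn outside -1 to 1 is refused whole. A call with a gripper value outside its range is refused whole. "jaw" is the opening, from 0 (shut) to 1 (fully open), set as the call begins (left out, the last holds). The fingers move at their own pace and stop on an object; "grip_force" is the grip in N (left out, the last holds). Time passes only in rows, so rows that repeat a pose let the fingers close. It gives the time, the measured TCP pose, the force, the opening and the grip force at its end, in the units of the state.
- get_obs(): the state, without advancing time (a new reading comes with each control period).
- get_image(name): name is "scene" or "side" or "wrist"; returns the picture (420x560x3 uint8, red, green, blue); there is no depth.
- camera_info(name): a dict with "camera_matrix" (3x3 intrinsics, pixels), "origin" and "rotation" of the camera in the world. Camera axes: x right, y down, z forward; pixel columns grow to the right and rows downward; lengths in m; the calibration is good to about 2 mm. The wrist camera is an equidistant fisheye: a pixel r from the principal point sees the ray r / f radians off the axis. A picture is of the moment at which its call begins: read the wrist's pose just before it. camera_info takes no time and is no camera call; for the wrist camera it gives the pose at the moment of the call.
- order.hand_in(): hands the job in; it is judged then, once.
Trained networks look in the newest picture that a camera, given by its name, has taken for a name from the list of things; names that differ only in an ending like _2 or _b are one class to them, and where a whole thing is asked for, a point or a joint stands for the part that bears it (a point fixed in the world has none). Each returns a list of dicts, best first, with "p" (0 to 1); they miss things now and then, are a little off and sometimes report something else, mostly with a low value. They report only what shows in the picture. A call takes as long as a camera call.
- look_for(camera, thing): "box" ([left, top, right, bottom] as shares, 0 to 1, of the picture: columns of its width, rows of its height, round what is visible of it).
- cut_out(camera, thing): "pixels" (420x560 bool, what is visible of it) and "box" ([left, top, right, bottom] as shares, 0 to 1, of the picture: columns of its width, rows of its height, round what is visible of it).
- spot_point(camera, thing): "point" ([row, column] as shares, 0 to 1, of the picture: columns of its width, rows of its height: a listed point, or the origin of a listed thing).
The state is a dict: "clock": time; "joint_pos": joint angles; "joint_velocities": joint speeds; "joint_efforts": joint torques, N m; "tool_pos": TCP position; "orientation": TCP orientation; "wrist_force": force on the tool from outside, world axes, zero at the start; "ft_torque": the same for the moment, N m; "grip_width": finger opening in m; "finger_force": force on a finger pad.
Only numpy, scipy, OpenCV 4.12 (cv2) and the standard library are available. Lean on these libraries where they do the work, as an engineer would, in place of code of your own. Each camera call takes 0.05 s, during which the arm holds its last target. There are 200 camera calls.

### The job

The glaze sieve is off its four rubber buffers, and one of them has perished: pressed in by 4 mm, it pushes back with less than half the force of the others. Squeeze the buffers down by about 4 mm against the anvil to feel which it is, without ever leaning on one with more than 20 newtons, and do not condemn a buffer that you have not squeezed. Then stand the perished one upright in the aluminium scrap tray, leaving the three sound ones standing in their places and everything else undisturbed.

Things in the scene. Friction and masses are not known exactly. Their poses are not given: they have to be found in the camera images.
- buffer_1_mid (a point): one of four look-alike ribbed rubber buffers between steel plates, 57 mm tall, standing on the anvil. This point: its centre, 28.5 mm above the underside and below the top; z up its axis. Bottom plate 32 mm across, 5 mm thick; the lower rubber, 31 mm across, up to 35 mm above the underside, is firm: grasp there. Top plate 30 mm across. 0.1 to 0.18 kg. Only squeezing it tells its condition.
- buffer_2_mid (a point): one of four look-alike ribbed rubber buffers between steel plates, 57 mm tall, standing on the anvil. This point: its centre, 28.5 mm above the underside and below the top; z up its axis. Bottom plate 32 mm across, 5 mm thick; the lower rubber, 31 mm across, up to 35 mm above the underside, is firm: grasp there. Top plate 30 mm across. 0.1 to 0.18 kg. Only squeezing it tells its condition.
- buffer_3_mid (a point): one of four look-alike ribbed rubber buffers between steel plates, 57 mm tall, standing on the anvil. This point: its centre, 28.5 mm above the underside and below the top; z up its axis. Bottom plate 32 mm across, 5 mm thick; the lower rubber, 31 mm across, up to 35 mm above the underside, is firm: grasp there. Top plate 30 mm across. 0.1 to 0.18 kg. Only squeezing it tells its condition.
- buffer_4_mid (a point): one of four look-alike ribbed rubber buffers between steel plates, 57 mm tall, standing on the anvil. This point: its centre, 28.5 mm above the underside and below the top; z up its axis. Bottom plate 32 mm across, 5 mm thick; the lower rubber, 31 mm across, up to 35 mm above the underside, is firm: grasp there. Top plate 30 mm across. 0.1 to 0.18 kg. Only squeezing it tells its condition.
- buffer_1_cap (a joint): how far the top plate of buffer_1 is pressed down, m: 0 standing free, 0.010 solid. The rubber resists nearly in proportion to the depth and springs back when let go: a sound buffer takes about 3 N per mm (11 to 12.5 N at 4 mm), the perished one about 1.1 N per mm (4 to 5 N at 4 mm).
- buffer_2_cap (a joint): how far the top plate of buffer_2 is pressed down, m: 0 standing free, 0.010 solid. The rubber resists nearly in proportion to the depth and springs back when let go: a sound buffer takes about 3 N per mm (11 to 12.5 N at 4 mm), the perished one about 1.1 N per mm (4 to 5 N at 4 mm).
- buffer_3_cap (a joint): how far the top plate of buffer_3 is pressed down, m: 0 standing free, 0.010 solid. The rubber resists nearly in proportion to the depth and springs back when let go: a sound buffer takes about 3 N per mm (11 to 12.5 N at 4 mm), the perished one about 1.1 N per mm (4 to 5 N at 4 mm).
- buffer_4_cap (a joint): how far the top plate of buffer_4 is pressed down, m: 0 standing free, 0.010 solid. The rubber resists nearly in proportion to the depth and springs back when let go: a sound buffer takes about 3 N per mm (11 to 12.5 N at 4 mm), the perished one about 1.1 N per mm (4 to 5 N at 4 mm).
- anvil: squat iron anvil block, fixed, 100 mm (x) by 270 mm (y) at its foot, flat working face 90 by 258 mm, 42 mm above its origin, which is the centre of its underside on the table. The buffers stand in a loose row along its y axis, some 60 mm apart.
- scrap_tray: shallow aluminium scrap tray, fixed, 170 mm (x) by 150 mm (y), walls 3 mm thick and 22 mm high, inner floor 3 mm above its origin; origin at the centre of its underside on the table; open at the top. It stands to the left or the right of the anvil.
- tile_board: plain cedar board on the other side of the anvil, 190 by 150 mm, 14 mm thick, two glazed triangles lying on it; origin at the centre of its underside. Not needed for the job.
- triangle_1: sea-green glazed tile triangle, sides 52 mm, 12 mm thick, lying flat on the cedar board; origin at the centre of its underside. Bystander: leave it where it is.
- triangle_2: sea-green glazed tile triangle, sides 52 mm, 12 mm thick, lying flat on the cedar board; origin at the centre of its underside. Bystander: leave it where it is.
- triangle_3: sea-green glazed tile triangle, sides 52 mm, 12 mm thick, lying flat on the table in front of the anvil, towards the robot; origin at the centre of its underside. Bystander: leave it where it is.
- triangle_4: sea-green glazed tile triangle, sides 52 mm, 12 mm thick, lying flat on the table, at the far left; origin at the centre of its underside. Bystander: leave it where it is.
- bell: brass hand bell with an olive-wood grip, 68 mm in diameter, 110 mm tall, standing behind the anvil; origin at the centre of its underside. Bystander: leave it where it is.
- paddle: round olive-wood tamping paddle lying flat behind the anvil: disc 110 mm in diameter, 22 mm thick, handle reaching 181 mm from the disc's centre along its y axis; origin under the disc's centre. Bystander: leave it where it is.

How it is judged:
On the way:
1. the perished buffer, still standing on the anvil, is held squeezed by 3 to 6 mm (it is the one that then bears on the anvil with less than 8.8 N) (((value of joint buffer_1_cap between 0.003 and 0.006 m and contact force between buffer_1 and anvil between 2 and 8.8 N) or (value of joint buffer_2_cap between 0.003 and 0.006 m and contact force between buffer_2 and anvil between 2 and 8.8 N) or (value of joint buffer_3_cap between 0.003 and 0.006 m and contact force between buffer_3 and anvil between 2 and 8.8 N) or (value of joint buffer_4_cap between 0.003 and 0.006 m and contact force between buffer_4 and anvil between 2 and 8.8 N))), for 0.3 s.
At the end, for the whole second after the job is handed in: The weak buffer (its plate sags over 0.035 mm at rest, too little to see) stands upright, within 0.12 rad, on the scrap tray's floor, its axis 15 mm or more inside the walls; the other three stand upright on the anvil, within 20 mm of where they stood; all at rest (((value of joint buffer_1_cap above 3.5e-05 m and x of buffer_1_mid in the frame of scrap_tray between -0.066 and 0.066 m and y of buffer_1_mid in the frame of scrap_tray between -0.056 and 0.056 m and z of buffer_1_mid in the frame of scrap_tray between 0.027 and 0.036 m and angle between each of buffer_1_mid, buffer_2_mid, buffer_3_mid, buffer_4_mid's own z axis and vertical below 0.12 rad and linear speed of each of buffer_1, buffer_2, buffer_3, buffer_4 below 0.02 m/s and distance of each of buffer_2_mid, buffer_3_mid, buffer_4_mid from where it was at the start of the episode below 0.02 m and z of each of buffer_2_mid, buffer_3_mid, buffer_4_mid in the frame of anvil above 0.066 m) or (value of joint buffer_2_cap above 3.5e-05 m and x of buffer_2_mid in the frame of scrap_tray between -0.066 and 0.066 m and y of buffer_2_mid in the frame of scrap_tray between -0.056 and 0.056 m and z of buffer_2_mid in the frame of scrap_tray between 0.027 and 0.036 m and angle between each of buffer_2_mid, buffer_1_mid, buffer_3_mid, buffer_4_mid's own z axis and vertical below 0.12 rad and linear speed of each of buffer_2, buffer_1, buffer_3, buffer_4 below 0.02 m/s and distance of each of buffer_1_mid, buffer_3_mid, buffer_4_mid from where it was at the start of the episode below 0.02 m and z of each of buffer_1_mid, buffer_3_mid, buffer_4_mid in the frame of anvil above 0.066 m) or (value of joint buffer_3_cap above 3.5e-05 m and x of buffer_3_mid in the frame of scrap_tray between -0.066 and 0.066 m and y of buffer_3_mid in the frame of scrap_tray between -0.056 and 0.056 m and z of buffer_3_mid in the frame of scrap_tray between 0.027 and 0.036 m and angle between each of buffer_3_mid, buffer_1_mid, buffer_2_mid, buffer_4_mid's own z axis and vertical below 0.12 rad and linear speed of each of buffer_3, buffer_1, buffer_2, buffer_4 below 0.02 m/s and distance of each of buffer_1_mid, buffer_2_mid, buffer_4_mid from where it was at the start of the episode below 0.02 m and z of each of buffer_1_mid, buffer_2_mid, buffer_4_mid in the frame of anvil above 0.066 m) or (value of joint buffer_4_cap above 3.5e-05 m and x of buffer_4_mid in the frame of scrap_tray between -0.066 and 0.066 m and y of buffer_4_mid in the frame of scrap_tray between -0.056 and 0.056 m and z of buffer_4_mid in the frame of scrap_tray between 0.027 and 0.036 m and angle between each of buffer_4_mid, buffer_1_mid, buffer_2_mid, buffer_3_mid's own z axis and vertical below 0.12 rad and linear speed of each of buffer_4, buffer_1, buffer_2, buffer_3 below 0.02 m/s and distance of each of buffer_1_mid, buffer_2_mid, buffer_3_mid from where it was at the start of the episode below 0.02 m and z of each of buffer_1_mid, buffer_2_mid, buffer_3_mid in the frame of anvil above 0.066 m))); the robot touches nothing.
It fails at once if a buffer is pressed against the anvil with more than 20 N beyond its own weight (contact force between any of buffer_1, buffer_2, buffer_3, buffer_4 and anvil above 22 N).
It fails at once if a glazed triangle, the bell or the paddle is pushed more than 20 mm or the bell is tipped (distance of any of triangle_1, triangle_2, triangle_3, triangle_4, bell, paddle from where it was at the start of the episode above 0.02 m or angle between bell's own z axis and vertical above 0.5 rad).
It also fails if it takes over 67 s, if anything falls off the work surface, if the arm or the gripper's body presses on something with over 40 N, if the wrist force passes 120 N, or if a joint passes its speed limit or range.

## Working session

There is one attempt and no reset: what is moved stays moved. The work goes in short steps, Python scripts to look and compute and a tool call to move; the robot and the scene stay as the last step left them, time stands still between calls to the robot, and variables do not carry over. Pictures are saved under pics/ and viewed, at most 10 in all, crops included, and the job is handed in when it is done.

Besides the shell and the picture viewer there is one more tool, called as name(argument=value, ...) on one line, values as JSON. servo_tool: Moves the arm, as the interface text tells. Scaled input: -1 to 1 covers 0.5 m each way for a shift and pi rad each way for a turn. Its arguments: {"type":"object","properties":{"series":{"type":"array","items":{"type":"array"}},"jaw":{"type":"number"},"grip_force":{"type":"number"}},"required":["series"]}

```bash
mkdir -p pics; cat > h.py <<'E'
import numpy as np,cv2
from bench import *
def ray(cam,u,v):
    c=camera_info(cam);K=np.array(c["camera_matrix"]);R=np.array(c["rotation"]);o=np.array(c["origin"])
    x=(u-K[0,2])/K[0,0];y=(v-K[1,2])/K[1,1]
    if cam=="wrist":
        r=np.hypot(x,y);s=np.sin(r)/r if r>1e-9 else 1;d=np.array([x*s,y*s,np.cos(r)])
    else:d=np.array([x,y,1.])
    return o,R@d
def at_z(cam,u,v,z):
    o,d=ray(cam,u,v);return o+d*(z-o[2])/d[2]
def px(p):return p[1]*560,p[0]*420
E
python3 - <<'E'
from h import *
o=get_obs();print(o)
a=[get_image(n) for n in("scene","side")]
for n,i in zip(("scene","side"),a):cv2.imwrite(f"pics/{n}0.png",i[:,:,::-1])
for n in("scene","side"):
    print(n,np.round(camera_info(n)["origin"],3))
    for t,z in(("buffer_1_mid",.0705),("scrap_tray",0),("anvil",0)):
        for d in spot_point(n,t):
            u,v=px(d["point"]);print(t,round(d["p"],2),round(u),round(v),np.round(at_z(n,u,v,z),4))
E
```

```text
{'clock': 0.0, 'joint_pos': array([-1.49048348,  0.42670439,  0.07382017,  1.60660316, -0.03409947,
        1.11082284, -0.06712111]), 'joint_velocities': array([ 0.00057115, -0.00047768,  0.00045406,  0.00079442,  0.00084882,
       -0.00087346,  0.00086348]), 'joint_efforts': array([-5.22002338e-04, -9.49822712e+01,  3.76072079e+00, -4.63512433e+01,
        1.91681273e-02,  1.03710100e-02,  3.74156599e-07]), 'tool_pos': array([0.1536774, 0.6568493, 0.2306298]), 'orientation': array([ 1.14665847e-01,  9.93403913e-01, -6.38855984e-04, -3.33539257e-05]), 'wrist_force': array([ 0.40990826, -0.02474604,  0.52250873]), 'ft_torque': array([ 0.02952904, -0.01481747,  0.03077429]), 'finger_force': 0.0, 'grip_width': 0.085698881399429}
scene [ 0.972 -0.403  0.766]Traceback (most recent call last):
  File "<stdin>", line 9, in <module>
  File "h.py", line 11, in at_z
    o,d=ray(cam,u,v);return o+d*(z-o[2])/d[2]
        ~~~^^^^^^^^^
  File "h.py", line 9, in ray
    return o,R@d
             ~^~
ValueError: matmul: Input operand 1 has a mismatch in its core dimension 0, with gufunc signature (n?,k),(k,m?)->(n?,m?) (size 3 is different from 4)
```

View pics/scene0.png

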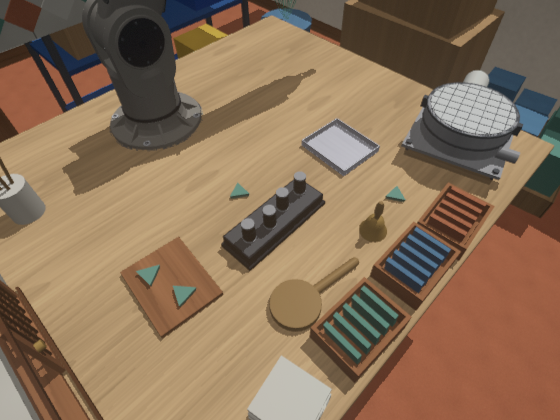

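View pics/side0.png

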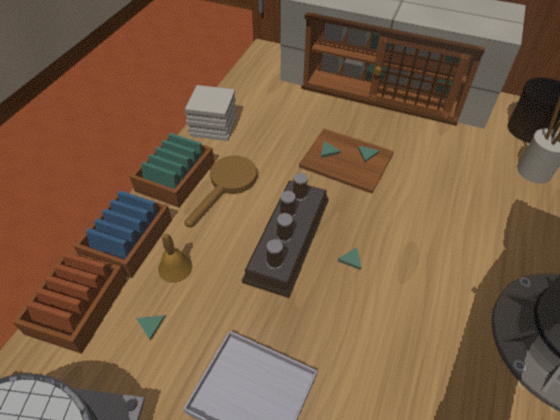

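The scene picture shows the four buffers at about (248,230), (269,216), (282,199) and (300,184), and the tray at (340,146). In the side picture the buffers are at (275,252) to (300,186) and the tray at (252,385). The camera rotation comes as a quaternion, so I'll fix the helper.

```bash
sed -i 's/R=np.array(c\["rotation"\])/R=Rot.from_quat(c["rotation"]).as_matrix()/; 1a from scipy.spatial.transform import Rotation as Rot' h.py
python3 - <<'E'
from h import *
for n in("scene","side"):
    print(n,np.round(camera_info(n)["origin"],3))
    for t,z in(("buffer_1_mid",.0705),("scrap_tray",0),("anvil",0)):
        for d in spot_point(n,t):
            if d["p"]<.3: continue
            u,v=px(d["point"]);print(t,round(d["p"],2),round(u),round(v),np.round(at_z(n,u,v,z),4))
# anvil and tray direction
for n,t,z in(("scene","anvil",.02),("side","anvil",.02),("scene","scrap_tray",.022),("side","scrap_tray",.022)):
    m=cut_out(n,t)[0]["pixels"].astype(np.uint8)
    q=np.argwhere(m)[:,::-1];P=np.array([at_z(n,u,v,z)[:2] for u,v in q[::7]],np.float32)
    print(n,t,cv2.minAreaRect(P))
E
```

```text
scene [ 0.972 -0.403  0.766]
buffer_1_mid 0.6 280 196 [0.5503 0.0028 0.0705]
buffer_1_mid 0.48 298 181 [0.5478 0.0695 0.0705]
scrap_tray 0.71 339 145 [0.4928 0.3053 0.    ]
anvil 0.6 275 224 [ 0.5628 -0.029   0.    ]
side [0.362 0.54  0.8  ]
buffer_1_mid 0.71 276 252 [0.5538 0.0592 0.0705]
buffer_1_mid 0.59 282 225 [ 0.5669 -0.0048  0.0705]
scene anvil ((0.5625454187393188, -0.02809116244316101), (0.11506860703229904, 0.2819181978702545), 1.0775595903396606)
side anvil ((0.5614305734634399, -0.02970871329307556), (0.10508831590414047, 0.29176628589630127), 1.3295365571975708)
scene scrap_tray ((0.5078544020652771, 0.2860994040966034), (0.1616094559431076, 0.1839621365070343), 85.18123626708984)
side scrap_tray ((0.5009874701499939, 0.2988252341747284), (0.15407946705818176, 0.1718532294034958), 86.5257339477539)
```

servo_tool(series=[[[0.4,-0.69,0.14],-0.427],[[0.4,-0.69,0.14],-0.427],[[0.4,-0.69,0.14],-0.427],[[0.4,-0.69,0.14],-0.427],[[0.4,-0.69,0.14],-0.427],[[0.4,-0.69,0.14],-0.427],[[0.4,-0.69,0.14],-0.427],[[0.4,-0.69,0.14],-0.427]], jaw=0)

```text
clock: 1.45
tool_pos: [0.352, 0.3145, 0.301]
orientation: [0.658, 0.753, 0.0, -0.0]
wrist_force: [1.1, 0.1, 1.1]
grip_width: -0.0
finger_force: 0.0
```

servo_tool(series=[[[0.336,-0.69,0.0],-0.043],[[0.336,-0.69,0.0],-0.043],[[0.336,-0.69,0.0],-0.043],[[0.336,-0.69,0.0],-0.043],[[0.336,-0.69,0.0],-0.043],[[0.336,-0.69,0.0],-0.043],[[0.336,-0.69,0.0],-0.043],[[0.336,-0.69,0.0],-0.043]])

```text
clock: 2.25
tool_pos: [0.5202, -0.0319, 0.301]
orientation: [0.706, 0.708, 0.001, 0.0]
wrist_force: [-0.1, 0.6, -0.6]
grip_width: 0.0
finger_force: 0.0
```

```bash
python3 - <<'E'
from h import *
i=get_image("wrist");cv2.imwrite("pics/w1.png",i[:,:,::-1])
o=get_obs();print(o["clock"],o["tool_pos"],o["orientation"],o["joint_pos"],o["wrist_force"])
print(camera_info("wrist"))
for t,z in(("buffer_1_mid",.0705),("scrap_tray",0),("anvil",0)):
    for d in spot_point("wrist",t):
        if d["p"]<.2: continue
        u,v=px(d["point"]);print(t,round(d["p"],2),round(u),round(v),np.round(at_z("wrist",u,v,z),4))
E
```

```text
2.3 [ 0.52141683 -0.0356292   0.30114723] [7.06816958e-01 7.07395143e-01 2.69952383e-04 1.35127077e-03] [-0.81739048  0.13156845  0.85158159  1.89549278 -0.10632139  1.15887203
  0.0731775 ] [-3.37274186 -1.61002171 -1.40733261]
{'camera_matrix': array([[325.1922621 ,   0.        , 284.40680269],
       [  0.        , 325.1922621 , 209.33891189],
       [  0.        ,   0.        ,   1.        ]]), 'origin': array([0.5216595 , 0.03524068, 0.44379205]), 'rotation': array([9.89805069e-01, 9.56160786e-05, 1.25389844e-03, 1.42423113e-01])}
buffer_1_mid 0.91 320 153 [ 0.5625 -0.0036  0.0705]
anvil 0.8 316 164 [ 0.5636 -0.0233  0.    ]
```

View pics/w1.png

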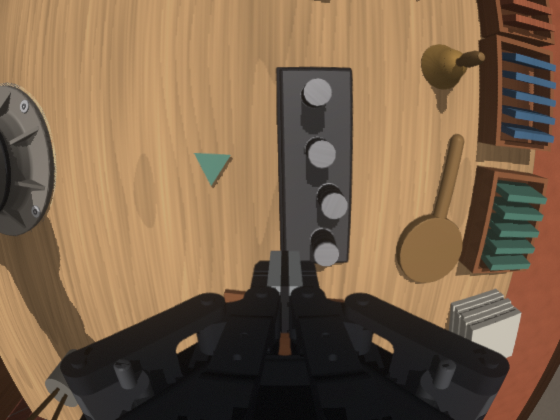

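The wrist picture shows the four top plates at about (317,92), (321,154), (334,206) and (326,254). I'll compute where they are from refined centres.

```bash
python3 - <<'E'
from h import *
i=cv2.imread("pics/w1.png");g=cv2.cvtColor(i,cv2.COLOR_BGR2GRAY)
# wrist camera moved little since; use pose of that picture
print(get_obs()["tool_pos"],camera_info("wrist")["origin"])
m=((g>105)&(i.max(2).astype(int)-i.min(2)<30)).astype(np.uint8)
n,l,s,c=cv2.connectedComponentsWithStats(m)
for k in range(1,n):
    if 290<c[k][0]<350 and c[k][1]<275 and s[k][4]>150: print(s[k],np.round(c[k],1),np.round(at_z("wrist",*c[k],.099),4))
E
```

```text
[ 0.51933335 -0.02914446  0.30035297] [0.5197235  0.04154082 0.44308567]
[304  78  28  28 607] [317.4  91.4] [0.5539 0.069  0.099 ]
[309 140  27  28 583] [321.9 153.7] [0.5597 0.0027 0.099 ]
[322 193  26  26 518] [334.3 205.7] [ 0.5753 -0.0547  0.099 ]
[314 243  25  23 449] [326.3 254.2] [ 0.569  -0.1133  0.099 ]
```

servo_tool(series=[[[0.07,0.193,-0.36],0],[[0.07,0.193,-0.36],0],[[0.07,0.193,-0.36],0],[[0.07,0.193,-0.36],0],[[0.07,0.193,-0.36],0],[[0.07,0.193,-0.36],0],[[0.07,0.193,-0.36],0],[[0.07,0.193,-0.36],0]])

```text
clock: 3.25
tool_pos: [0.5549, 0.0675, 0.1222]
orientation: [0.705, 0.709, 0.001, 0.0]
wrist_force: [0.7, -0.1, 0.3]
grip_width: 0.0
finger_force: 0.0
```

```bash
python3 - <<'E'
from h import *
o=get_obs();print(o["tool_pos"],o["wrist_force"],o["orientation"])
a=get_image("side");b=get_image("scene");o=get_obs();print(o["tool_pos"],o["wrist_force"])
v=np.hstack([cv2.resize(a[150:320,200:380],None,fx=2,fy=2),cv2.resize(b[130:300,200:380],None,fx=2,fy=2)])
cv2.imwrite("pics/p1.png",v[:,:,::-1])
E
```

```text
[0.55492435 0.06752721 0.12217122] [ 0.65991679 -0.09486672  0.27127517] [7.05303951e-01 7.08903885e-01 1.23068935e-03 3.22591955e-04]
[0.55484218 0.06762905 0.1218808 ] [-0.77119873  0.45364695  0.17423118]
```

View pics/p1.png

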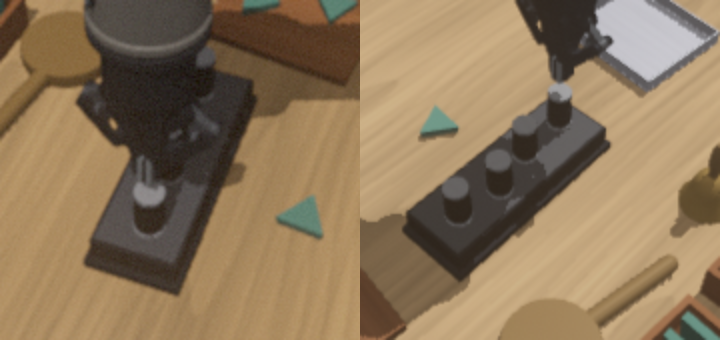

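The shut fingers stand centred over the first buffer, at (150,190) in the left half and (560,90) in the right half. Now I'll press it.

servo_tool(series=[[[0,0,-0.03],0],[[0,0,-0.042],0],[[0,0,-0.046],0],[[0,0,-0.05],0],[[0,0,-0.054],0],[[0,0,-0.054],0],[[0,0,-0.054],0],[[0,0,-0.054],0]])

```text
clock: 4.15
tool_pos: [0.5546, 0.0679, 0.0941]
orientation: [0.705, 0.709, 0.0, -0.0]
wrist_force: [-5.2, 1.2, 15.6]
grip_width: -0.0003
finger_force: 7.7
```

servo_tool(series=[[[0,0,0],0],[[0,0,0],0],[[0,0,0],0]])

```text
clock: 4.45
tool_pos: [0.5546, 0.0679, 0.0941]
orientation: [0.705, 0.709, 0.0, -0.0]
wrist_force: [-3.6, -0.1, 15.6]
grip_width: -0.0002
finger_force: 7.7
```

servo_tool(series=[[[0,0,0.056],0],[[0,0,0.056],0],[[0.012,-0.134,0.056],0],[[0.012,-0.134,0.056],0],[[0.012,-0.134,0.056],0],[[0.012,-0.134,0.056],0]])

```text
clock: 5.05
tool_pos: [0.5602, 0.0008, 0.1212]
orientation: [0.705, 0.709, -0.0, -0.0]
wrist_force: [0.1, 0.8, -0.1]
grip_width: -0.0003
finger_force: 0.0
```

servo_tool(series=[[[0,0,-0.03],0],[[0,0,-0.042],0],[[0,0,-0.046],0],[[0,0,-0.05],0],[[0,0,-0.054],0],[[0,0,-0.054],0],[[0,0,-0.054],0],[[0,0,-0.054],0]])

```text
clock: 5.85
tool_pos: [0.5606, 0.0016, 0.095]
orientation: [0.705, 0.709, 0.0, -0.0]
wrist_force: [-3.6, 2.3, 12.6]
grip_width: -0.0
finger_force: 6.2
```

servo_tool(series=[[[0,0,0],0],[[0,0,0],0],[[0,0,0],0]])

```text
clock: 6.15
tool_pos: [0.5606, 0.0016, 0.095]
orientation: [0.705, 0.709, 0.0, -0.0]
wrist_force: [-3.5, 3.1, 12.6]
grip_width: 0.0
finger_force: 6.2
```

Sound as well. Next is buffer 3, at (0.576, -0.057).

servo_tool(series=[[[0,0,0.054],0],[[0,0,0.054],0],[[0.03,-0.117,0.054],0],[[0.03,-0.117,0.054],0],[[0.03,-0.117,0.054],0],[[0.03,-0.117,0.054],0]])

```text
clock: 6.75
tool_pos: [0.5751, -0.0571, 0.1211]
orientation: [0.705, 0.709, -0.0, -0.0]
wrist_force: [0.0, 0.8, 0.4]
grip_width: -0.0006
finger_force: 0.0
```

servo_tool(series=[[[0,0,-0.03],0],[[0,0,-0.042],0],[[0,0,-0.046],0],[[0,0,-0.05],0],[[0,0,-0.054],0],[[0,0,-0.054],0],[[0,0,-0.054],0],[[0,0,-0.054],0]])

```text
clock: 7.55
tool_pos: [0.5756, -0.057, 0.095]
orientation: [0.705, 0.709, 0.0, -0.0]
wrist_force: [-1.7, 3.7, 11.8]
grip_width: -0.0001
finger_force: 6.0
```

servo_tool(series=[[[0,0,0],0],[[0,0,0],0],[[0,0,0],0]])

```text
clock: 7.85
tool_pos: [0.5756, -0.057, 0.095]
orientation: [0.705, 0.709, 0.0, -0.0]
wrist_force: [-4.0, 3.0, 12.5]
grip_width: -0.0001
finger_force: 5.9
```

Buffer 3 is sound too. Next is buffer 4, at (0.570, -0.116).

servo_tool(series=[[[0,0,0.054],0],[[0,0,0.054],0],[[-0.012,-0.118,0.054],0],[[-0.012,-0.118,0.054],0],[[-0.012,-0.118,0.054],0],[[-0.012,-0.118,0.054],0]])

```text
clock: 8.45
tool_pos: [0.5693, -0.1163, 0.1212]
orientation: [0.705, 0.709, -0.0, -0.0]
wrist_force: [-0.2, 0.7, 0.1]
grip_width: -0.0002
finger_force: 0.0
```

servo_tool(series=[[[0,0,-0.03],0],[[0,0,-0.042],0],[[0,0,-0.046],0],[[0,0,-0.05],0],[[0,0,-0.054],0],[[0,0,-0.054],0],[[0,0,-0.054],0],[[0,0,-0.054],0]])

```text
clock: 9.25
tool_pos: [0.5695, -0.1165, 0.0948]
orientation: [0.705, 0.709, 0.0, 0.0]
wrist_force: [-1.1, 2.5, 5.0]
grip_width: 0.0003
finger_force: 2.5
```

servo_tool(series=[[[0,0,0],0],[[0,0,0],0],[[0,0,0],0]])

```text
clock: 9.55
tool_pos: [0.5696, -0.1165, 0.0948]
orientation: [0.705, 0.709, 0.0, 0.0]
wrist_force: [-0.7, 3.0, 5.3]
grip_width: 0.0004
finger_force: 2.5
```

Buffer 4 gave 5.3 N at 4.2 mm, so it is the perished one. I'll lift, open and look.

servo_tool(series=[[[0,0,0.06],0],[[0,0,0.14],0],[[0,0,0.14],0],[[0,0,0.14],0],[[0,0,0.14],0],[[0,0,0.14],0],[[0,0,0.14],0],[[0,0,0.14],0]], jaw=1)

```text
clock: 10.35
tool_pos: [0.5691, -0.1167, 0.164]
orientation: [0.705, 0.709, -0.0, -0.0]
wrist_force: [0.7, 0.0, -0.3]
grip_width: 0.0854
finger_force: 0.0
```

```bash
python3 - <<'E'
from h import *
print(get_obs()["tool_pos"],get_obs()["orientation"],get_obs()["grip_width"])
i=get_image("wrist");cv2.imwrite("pics/w2.png",i[:,:,::-1])
i=i[:,:,::-1];g=cv2.cvtColor(np.ascontiguousarray(i),cv2.COLOR_BGR2GRAY)
m=((g>105)&(i.max(2).astype(int)-i.min(2)<30)).astype(np.uint8)
n,l,s,c=cv2.connectedComponentsWithStats(m)
for k in range(1,n):
    if s[k][4]>250: print(s[k],np.round(c[k],1),np.round(at_z("wrist",*c[k],.099),4))
E
```

```text
[ 0.56911362 -0.1167172   0.16399352] [ 7.05096195e-01  7.09111531e-01 -3.64473460e-04 -2.45877014e-04] 0.08535846356825012
[ 248   25   47   44 1599] [271.2  46.4] [ 5.609e-01 -3.000e-04  9.900e-02]
[ 273  113   46   45 1647] [295.7 135. ] [ 0.5767 -0.0576  0.099 ]
[ 264  203   44   41 1405] [285.2 222.9] [ 0.5704 -0.1164  0.099 ]
[484 286  61  28 767] [517.4 299.4] [ 0.7874 -0.193   0.099 ]
[506 298  54  33 882] [533.3 314.3] [ 0.8197 -0.215   0.099 ]
[ 520  317   40   60 1434] [544.4 344.6] [ 0.8629 -0.2637  0.099 ]
[  0 351  20  28 301] [  6.7 361.3] [ 0.2186 -0.3096  0.099 ]
```

View pics/w2.png

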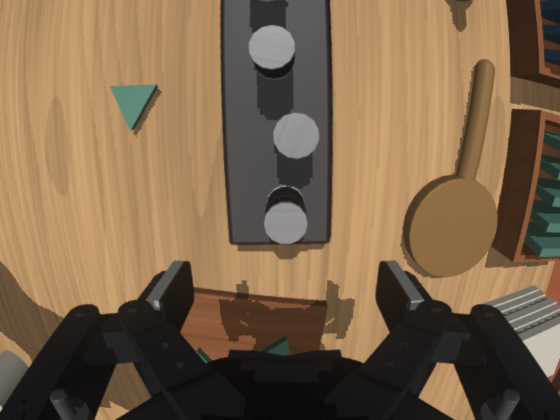

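Buffer 4 is at (285,223) in the wrist picture, which puts it at (0.570, -0.116), already under the tool. I'll go down, with the tips 4 mm above the anvil.

servo_tool(series=[[[0.002,0,-0.06],0],[[0.002,0,-0.12],0],[[0.002,0,-0.17],0],[[0.002,0,-0.21],0],[[0.002,0,-0.236],0],[[0.002,0,-0.236],0],[[0.002,0,-0.236],0]])

```text
clock: 11.1
tool_pos: [0.5706, -0.1169, 0.047]
orientation: [0.705, 0.709, 0.0, 0.0]
wrist_force: [-0.4, -0.2, -0.0]
grip_width: 0.0852
finger_force: 0.0
```

servo_tool(series=[[[0,0,0],0],[[0,0,0],0],[[0,0,0],0],[[0,0,0],0],[[0,0,0],0],[[0,0,0],0],[[0,0,0],0],[[0,0,0],0]], jaw=0, grip_force=35)

```text
clock: 11.9
tool_pos: [0.5706, -0.1165, 0.047]
orientation: [0.705, 0.709, 0.0, 0.0]
wrist_force: [-1.4, 0.4, 7.4]
grip_width: 0.03
finger_force: 34.0
```

servo_tool(series=[[[0,0,0.02],0],[[0,0,0.08],0],[[0,0,0.16],0],[[0,0,0.26],0],[[0,0,0.3],0],[[0,0,0.3],0],[[0,0,0.3],0]])

```text
clock: 12.6
tool_pos: [0.5703, -0.1163, 0.1967]
orientation: [0.705, 0.709, 0.0, 0.0]
wrist_force: [-0.3, 0.6, -1.8]
grip_width: 0.0304
finger_force: 34.9
```

servo_tool(series=[[[-0.01,0.06,0],0],[[-0.02,0.13,0],0],[[-0.04,0.2,0],0],[[-0.05,0.27,0],0],[[-0.06,0.34,0],0],[[-0.07,0.41,0],0],[[-0.07,0.45,0],0],[[-0.07,0.45,0],0]])

```text
clock: 13.4
tool_pos: [0.5343, 0.1116, 0.195]
orientation: [0.703, 0.711, -0.001, -0.001]
wrist_force: [1.1, -0.8, -1.2]
grip_width: 0.0301
finger_force: 34.9
```

servo_tool(series=[[[-0.01,0.06,0],0],[[-0.02,0.13,0],0],[[-0.04,0.2,0],0],[[-0.05,0.26,0],0],[[-0.06,0.32,0],0],[[-0.07,0.35,0],0],[[-0.07,0.375,0],0],[[-0.07,0.375,0],0]])

```text
clock: 14.2
tool_pos: [0.5003, 0.2964, 0.1959]
orientation: [0.705, 0.709, -0.0, 0.0]
wrist_force: [0.6, 0.3, -0.8]
grip_width: 0.0299
finger_force: 34.9
```

```bash
python3 - <<'E'
from h import *
o=get_obs();print(o["tool_pos"],o["grip_width"],o["wrist_force"],o["orientation"])
i=get_image("side");j=get_image("wrist");cv2.imwrite("pics/s3.png",np.hstack([i[150:,100:480],j[:270,:400]])[:,:,::-1])
for n in("side","wrist"):
    for d in cut_out(n,"scrap_tray")[:1]:
        q=np.argwhere(d["pixels"])[:,::-1];P=np.array([at_z(n,u,v,.022)[:2] for u,v in q[::7]],np.float32);print(n,d["p"],cv2.minAreaRect(P))
E
```

```text
[0.50030994 0.29635923 0.19592343] 0.029944334153763418 [ 0.63708518  0.34039867 -0.82180753] [ 7.04710509e-01  7.09494848e-01 -3.86374340e-04  9.46994921e-05]
side 0.66 ((0.5011954307556152, 0.29789450764656067), (0.15118208527565002, 0.17383670806884766), 87.61090087890625)Traceback (most recent call last):
  File "<stdin>", line 6, in <module>
  File "h.py", line 12, in at_z
    o,d=ray(cam,u,v);return o+d*(z-o[2])/d[2]
        ~~~^^^^^^^^^
  File "h.py", line 5, in ray
    c=camera_info(cam);K=np.array(c["camera_matrix"]);R=Rot.from_quat(c["rotation"]).as_matrix();o=np.array(c["origin"])
ValueError: time passes only in moves, steps and waits
```

View pics/s3.png

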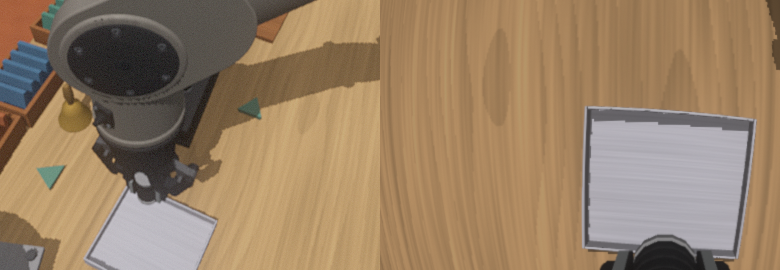

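The side picture agrees with the tray centred at about (0.501, 0.298), and the held buffer is over it at (148,190). In the wrist half the tray spans columns 585 to 755, below the gripper. I'll lower it.

servo_tool(series=[[[0,0,-0.08],0],[[0,0,-0.16],0],[[0,0,-0.24],0],[[0,0,-0.3],0],[[0,0,-0.34],0],[[0,0,-0.36],0],[[0,0,-0.368],0],[[0,0,-0.368],0]])

```text
clock: 15.2
tool_pos: [0.5008, 0.2956, 0.0129]
orientation: [0.705, 0.709, 0.0, 0.0]
wrist_force: [-0.4, 0.1, -1.7]
grip_width: 0.0298
finger_force: 34.9
```

servo_tool(series=[[[0,0,-0.003],0],[[0,0,-0.006],0],[[0,0,-0.006],0],[[0,0,-0.006],0]])

```text
clock: 15.6
tool_pos: [0.5004, 0.2961, 0.0098]
orientation: [0.705, 0.709, 0.0, -0.0]
wrist_force: [-0.9, 0.2, -0.7]
grip_width: 0.0301
finger_force: 34.9
```

servo_tool(series=[[[0,0,-0.002],0],[[0,0,-0.004],0],[[0,0,-0.004],0],[[0,0,-0.004],0]])

```text
clock: 16.0
tool_pos: [0.5004, 0.296, 0.008]
orientation: [0.705, 0.709, 0.0, -0.0]
wrist_force: [-3.1, -1.4, 12.0]
grip_width: 0.0298
finger_force: 36.1
```

It is in contact with the tray floor. I'll release and go up.

servo_tool(series=[[[0,0,0.001],0],[[0,0,0.001],0],[[0,0,0.001],0],[[0,0,0.001],0],[[0,0,0.001],0],[[0,0,0.001],0],[[0,0,0.001],0],[[0,0,0.001],0]], jaw=1)

```text
clock: 16.8
tool_pos: [0.5003, 0.2959, 0.0079]
orientation: [0.705, 0.709, -0.0, -0.0]
wrist_force: [-0.4, 0.1, 0.3]
grip_width: 0.0852
finger_force: 0.0
```

servo_tool(series=[[[0,0,0.03],0],[[0,0,0.08],0],[[0,0,0.16],0],[[0,0,0.24],0],[[0,0,0.32],0],[[0,0,0.4],0],[[0,0,0.45],0],[[0,0,0.45],0]])

```text
clock: 17.6
tool_pos: [0.5018, 0.2963, 0.2374]
orientation: [0.705, 0.709, 0.003, -0.0]
wrist_force: [-0.1, 0.0, -0.0]
grip_width: 0.0852
finger_force: 0.0
```

servo_tool(series=[[[-0.1,0.2,0],0],[[-0.1,0.2,0],0],[[-0.1,0.2,0],0],[[-0.1,0.2,0],0],[[-0.1,0.2,0],0]])

```text
clock: 18.1
tool_pos: [0.4505, 0.395, 0.2329]
orientation: [0.705, 0.709, -0.0, 0.0]
wrist_force: [0.8, 0.2, -0.7]
grip_width: 0.0853
finger_force: 0.0
```

```bash
python3 - <<'E'
from h import *
i=get_image("side");j=get_image("scene");cv2.imwrite("pics/f.png",np.hstack([i[150:,150:480],j[80:350,180:440]])[:,:,::-1])
o=get_obs();print(o["clock"],o["tool_pos"],o["wrist_force"])
E
```

```text
18.2 [0.45108242 0.3943952  0.23304198] [-0.13961564 -0.22105777  0.73058429]
```

View pics/f.png

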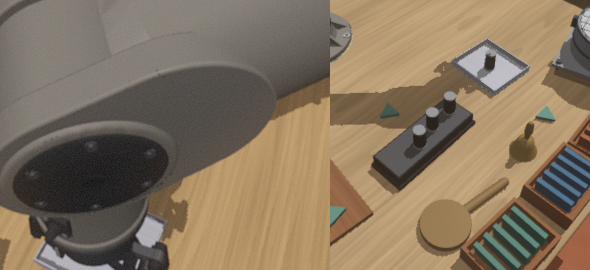

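The scene half shows the perished buffer upright in the middle of the tray at (490,60). The three sound ones stand on the anvil at (419,135), (432,118) and (450,102), so I'm handing in.

```bash
python3 -c "
from bench import order
print(order.hand_in())"
```

```text
the job is handed in; nothing more can be done
None
```

I squeezed all four buffers: the one at the right-hand end (nearest the cedar board) gave about 5 N at 4 mm, against 12–16 N for the others, so it now stands upright in the scrap tray, with the three sound ones on the anvil; the job is handed in, but no verdict came back.

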